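# Put the bench tools back on their shadow boards

### The arm

A 6-joint arm with a two-finger parallel gripper is mounted at the origin on the work surface. World frame = base frame: x ahead of the robot, y to its left, z up, the work surface at z = 0. Lengths are in mm, angles in rad, forces in N, time in s.
With the tool pointing down it reaches from about 400 to 925 mm from the base axis. Payload 12.5 kg.
Tool frame: the origin (TCP) lies at the very end of the fingers, on their centre line; the grasp point (between the pads) lies 19 mm behind it; z points along the fingers, y is the direction in which the jaws open and shut (so a half turn about z gives the same grasp; the last joint's range is limited). The gripper opens to 95 mm and grips with 3 to 60 N. Pads are 20 mm wide; open, the fingers measure 119 mm over their backs; the gripper's body (75 mm by 180 mm) begins 59 mm behind the grasp point.
Start: joints at [-1.236, 0.491, 1.559, -0, 1.092, -0.106], TCP at [266.689, -565.264, 214.661] pointing down, gripper open.
Joint ranges: [-3.1, 3.1], [-0.84, 2.19], [0.05, 2.79], [-1.13, 4.28], [0.06, 2.93], [-2.69, 2.69]. Speed limits (rad/s): [2.22, 2.22, 2.79, 3.14, 3.14, 3.14].

### API

Orientations are given as [roll, pitch, yaw] about the fixed x, y, z axes, in that order (R = Rz(yaw) Ry(pitch) Rx(roll)).
In Python, from cell import env gives the robot as it stands.
- The arm moves only by the shell command python3 -m pendant 'ROWS'. ROWS is JSON, a list that holds one entry, the list of rows, each a list of 5 numbers: the opening, from 0 (shut) to 1 (fully open), then the shift along the tool's x, y, z in m, then the turn about the tool's z in rad. A call has exactly 8 rows; each row is the pose to reach, as a shift and turn from the pose commanded when the call began, along the tool's axes at that moment; what a row does not reach only later rows make up. A row lasts 1/10 s, in which the tool goes at most 50 mm and 8.59 degrees, less where a joint would pass 70% of its speed; a pose out of reach is approached as far as the arm can. A call with a gripper value outside its range is refused whole. The fingers move at their own pace and stop on an object; the grip force is fixed at half the most. Time passes only in rows, so rows that repeat a pose let the fingers close, or fill a call up. It gives the time, the measured TCP pose, the force and the opening at its end, in the units of the state.
- env.state(): the state, without advancing time (a new reading comes with each control period).
- env.read_camera(name): name is "side" or "top"; returns a dict with "image" (480x640x3 uint8, blue, green, red), "range_z" (480x640 float32, mm along the optical axis (not along the pixel's ray), 0 where there is no reading), "fx", "fy", "cx", "cy" (pixels), "rvec" (rotation vector, rad) and "tvec" (3), from world to camera coordinates, as OpenCV has them. Camera axes: x right, y down, z forward; pixel columns grow to the right and rows downward; lengths in mm; the calibration is good to about 2 mm. A picture is of the moment at which its call begins.
- env.job_done(): hands the job in, once; it reports no verdict.
The state is a dict: "t": time; "joints": joint angles; "qvel": joint speeds; "tau": joint torques, N m; "eef_pos": TCP position; "tcp_rot": TCP orientation; "ft_force": force on the tool from outside, world axes, zero at the start; "moment": the same for the moment, N m; "opening": opening from 0.0 (shut) to 1.0 (fully open).
Only numpy, scipy, OpenCV 4.12 (cv2) and the standard library are available. Lean on these libraries where they do the work, as an engineer would, in place of code of your own. Each camera call takes 0.05 s, during which the arm holds its last target. There are 200 camera calls.

### The job

Put the four bench tools away after the glue-up: set each one, upright as it lies now, on the plywood board that bears its own painted silhouette, centred on the silhouette and turned to lie along it (either way round). Set the tools down rather than dropping them, and leave the glue bottle and the screw tray where they are.

Things in the scene. Friction and masses are not known exactly. Their poses are not given: they have to be found in the camera images.
- sanding_block: loose sanding block, a plain pale-wood rectangular block with a cork sole, 100 (x) x 58 (y) x 34 (z) mm, 0.1 kg. Origin: centre of its underside; x along its length, y across it, z up.
- marking_gauge: loose wooden marking gauge lying flat, cross-shaped from above: dark beam 160 (x) x 20 (y) x 20 (z) mm, and at its middle a lighter fence 26 (x) x 50 (y) x 30 (z) mm with a small brass screw head 8 mm high on top; 0.1 kg. Origin: centre of its underside, under the fence; x along the beam, z up.
- sharpening_puck: loose round sharpening stone, a grey disc 62 mm in diameter and 30 mm high, flat top and bottom, 0.2 kg. Origin: centre of its underside; z up.
- spirit_level: loose short aluminium spirit level standing on its working edge, a long bar 160 (x) x 26 (y) x 36 (z) mm with a yellow-green vial in the middle of its top, 0.2 kg. Origin: centre of its underside; x along the bar, y across it, z up.
- block_pad: fixed bare-plywood board, 170 (x) x 80 (y) x 12 mm, lying flat, with a near-black painted silhouette in the middle of its top face: a rectangle 106 x 64 mm for the sanding block, long side along x. Origin: centre of the board's underside, directly below the silhouette's centre; top face 12 mm above it. z is up.
- gauge_pad: fixed bare-plywood board, 170 (x) x 80 (y) x 12 mm, lying flat, with a near-black painted silhouette in the middle of its top face: a cross for the marking gauge, a 164 x 24 mm bar along x with a 32 (x) x 56 (y) mm piece across its middle. Origin: centre of the board's underside, directly below the silhouette's centre; top face 12 mm above it. z is up.
- puck_pad: fixed bare-plywood board, 170 (x) x 80 (y) x 12 mm, lying flat, with a near-black painted silhouette in the middle of its top face: a disc 68 mm in diameter for the sharpening puck. Origin: centre of the board's underside, directly below the silhouette's centre; top face 12 mm above it. z is up.
- level_pad: fixed bare-plywood board, 170 (x) x 80 (y) x 12 mm, lying flat, with a near-black painted silhouette in the middle of its top face: a plain bar 164 x 32 mm for the spirit level, along x. Origin: centre of the board's underside, directly below the silhouette's centre; top face 12 mm above it. z is up.
- glue_bottle: bystander: loose yellow glue bottle with a green cap, 60 mm in diameter, 190 mm tall, standing. Origin: centre of its underside.
- screw_tray: bystander: small open grey tray of brass screws, 80 (x) x 48 (y) x 24 (z) mm, loose. Origin: centre of its underside.
There are look-alikes about, which are no part of the job. Leave any red look-alike of the sharpening_puck alone.

How it is judged (in metres and radians):
At the end, for the whole second after the job is handed in: Each tool rests upright (0.1 rad), still and flat on its own board, within 12 mm of the silhouette's centre; block, gauge and level within 0.2 rad of their silhouettes, either way round; glue bottle and screw tray within 30 mm of where they began (horizontal distance between sanding_block and block_pad below 0.012 m and z of sanding_block in the frame of block_pad between 0.009 and 0.016 m and angle between each of sanding_block, marking_gauge, sharpening_puck, spirit_level's own z axis and vertical below 0.1 rad and linear speed of each of sanding_block, marking_gauge, sharpening_puck, spirit_level below 0.02 m/s and angle between the x axis of sanding_block and the x axis of block_pad, either way round below 0.2 rad and horizontal distance between marking_gauge and gauge_pad below 0.012 m and z of marking_gauge in the frame of gauge_pad between 0.009 and 0.016 m and angle between the x axis of marking_gauge and the x axis of gauge_pad, either way round below 0.2 rad and horizontal distance between sharpening_puck and puck_pad below 0.012 m and z of sharpening_puck in the frame of puck_pad between 0.009 and 0.016 m and horizontal distance between spirit_level and level_pad below 0.012 m and z of spirit_level in the frame of level_pad between 0.009 and 0.016 m and angle between the x axis of spirit_level and the x axis of level_pad, either way round below 0.2 rad and distance of each of glue_bottle, screw_tray from where it was at the start of the episode below 0.03 m); the robot touches nothing.
It fails at once if a tool is dropped: it moves faster than 0.8 m/s out of the gripper ((linear speed of sanding_block above 0.8 m/s and contact force between sanding_block and the fingers below 0.05 N) or (linear speed of marking_gauge above 0.8 m/s and contact force between marking_gauge and the fingers below 0.05 N) or (linear speed of sharpening_puck above 0.8 m/s and contact force between sharpening_puck and the fingers below 0.05 N) or (linear speed of spirit_level above 0.8 m/s and contact force between spirit_level and the fingers below 0.05 N)).
It fails at once if the glue bottle is pushed more than 30 mm or knocked over (distance of glue_bottle from where it was at the start of the episode above 0.03 m or angle between glue_bottle's own z axis and vertical above 0.5 rad).
It fails at once if the screw tray is pushed more than 30 mm or knocked over (distance of screw_tray from where it was at the start of the episode above 0.03 m or angle between screw_tray's own z axis and vertical above 0.5 rad).
It also fails if it takes over 109 s, if anything falls off the work surface, if the arm or the gripper's body presses on something with over 40 N, if the wrist force passes 120 N, or if a joint passes its speed limit or range.

## Working session

There is one attempt and no reset: what is moved stays moved. The work goes in short steps, Python scripts to look and compute and a shell command to move; the robot and the scene stay as the last step left them, time stands still between calls to the robot, and variables do not carry over. Pictures are saved under pics/ and viewed, about 12 in all and at most 16, crops included, and the job is handed in when it is done.

```bash
ls; mkdir -p pics; cat > h.py <<'E'
import numpy as np, cv2
from cell import env
def cam(n):
    c=env.read_camera(n); c['R']=cv2.Rodrigues(np.array(c['rvec'],float))[0]; c['t']=np.array(c['tvec'],float).ravel(); return c
def ray(c,u,v,z):
    d=c['R'].T@np.array([(u-c['cx'])/c['fx'],(v-c['cy'])/c['fy'],1.]); o=-c['R'].T@c['t']
    return o+d*(z-o[2])/d[2]
def cloud(c):
    v,u=np.mgrid[:480,:640]; Z=c['range_z'].astype(float)
    P=np.stack([(u-c['cx'])/c['fx']*Z,(v-c['cy'])/c['fy']*Z,Z],-1)
    W=(P-c['t'])@c['R']; W[Z==0]=np.nan; return W
E
python3 - <<'E'
from h import *
for n in('top','side'):
    c=cam(n); cv2.imwrite(f'pics/{n}0.png',c['image']); print(n,-c['R'].T@c['t'],c['fx'],c['R'].round(2).tolist())
print(env.state())
E
```

```text
pics
top [ 277.50754288   86.75967077 1690.58629211] 599.4026695950716 [[0.0, -1.0, 0.02], [-0.99, -0.01, -0.13], [0.13, -0.02, -0.99]]
side [254.52770996 876.30267325 764.93762363] 435.9783559033709 [[-0.97, -0.25, -0.01], [-0.16, 0.63, -0.76], [0.2, -0.73, -0.65]]
{'t': 0.1, 'joints': array([-1.23559167e+00,  4.91494412e-01,  1.55938633e+00, -7.92146318e-06,
        1.09170969e+00, -1.05574097e-01]), 'qvel': array([ 0.0011528 , -0.00063543, -0.00083184,  0.00019631,  0.00222726,
        0.00195249]), 'tau': array([ 1.87167832e-03, -6.13622904e+01, -2.58604646e+01,  6.93396293e-02,
        4.69828933e-02, -8.82716313e-05]), 'eef_pos': array([ 266.61424353, -565.0408202 ,  214.123962  ]), 'tcp_rot': array([-3.14059969e+00, -9.81567467e-05,  4.40782358e-01]), 'ft_force': array([ 0.18872153,  0.18890201, -0.06948537]), 'moment': array([-0.00131483, -0.03747763, -0.00478223]), 'opening': 1.0037408946145363}
```

View pics/top0.png

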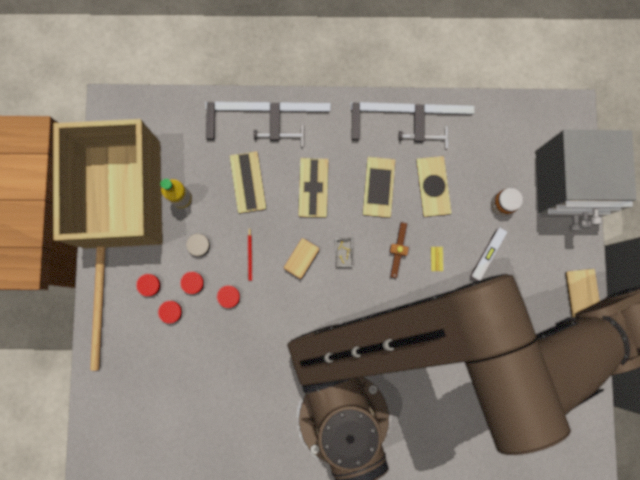

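View pics/side0.png

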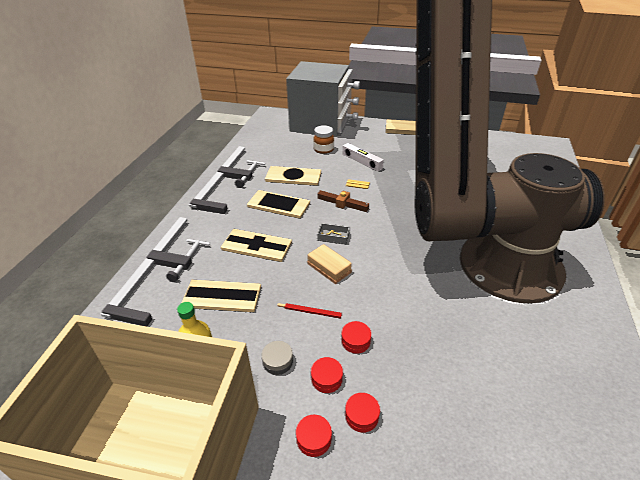

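The top view shows, left to right:
- **Boards:** level_pad (248,182), gauge_pad (313,187), block_pad (379,187) and puck_pad (434,186).
- **Tools:** puck (198,245), block (302,258), gauge (399,250) and level (489,254).
- **Bystanders:** tray (344,253) and bottle (173,190).

Look-alikes:
- **Discs:** the red ones at (148,285), (192,283), (228,296) and (170,312) are excluded. The grey disc is the puck.
- **Blocks:** the pale block at (302,258) has the 100x58 size. The one at (583,292) is a plywood offcut.
- **Level and gauge:** there is only one of each.

Next I'll measure and confirm in a crop.

```bash
cat > meas.py <<'E'
from h import *
def blob(c,mask,uv,z):
    n,l,s,ce=cv2.connectedComponentsWithStats(mask.astype(np.uint8))
    k=min(range(1,n),key=lambda i:np.hypot(*(ce[i]-uv))+(1e3 if s[i,4]<30 else 0))
    cnt=cv2.findContours((l==k).astype(np.uint8),cv2.RETR_EXTERNAL,cv2.CHAIN_APPROX_NONE)[0][0]
    v,u=np.nonzero(l==k)
    P=np.array([ray(c,a,b,z)[:2] for a,b in zip(u,v)])
    r=cv2.minAreaRect(P.astype(np.float32)); m=P.mean(0); w,V=np.linalg.eigh(np.cov((P-m).T)); a=V[:,1]
    return m.round(1),np.round(r[0],1),np.round(r[1],0),'pca',round(float(np.arctan(a[1]/a[0])),3),'rect',round(r[2],1),cnt
E
python3 - <<'E'
from meas import *
c=cam('top'); W=cloud(c); im=c['image'].copy(); hsv=cv2.cvtColor(im,cv2.COLOR_BGR2HSV); z=W[...,2]
print('table z',np.nanmedian(z[320:400,150:280]))
g=im.max(-1)
for n,uv in dict(level_pad=(248,182),gauge_pad=(313,187),block_pad=(379,187),puck_pad=(434,186)).items():
    m=np.zeros((480,640),bool); u,v=uv; m[v-35:v+35,u-20:u+20]=g[v-35:v+35,u-20:u+20]<75
    b=blob(c,m,uv,12); cv2.drawContours(im,[b[-1]],-1,(0,0,255),1); print(n,*b[:-1],'padz',np.nanmedian(z[v-5:v+5,u-5:u+5]))
for n,uv,h,zt in [('block',(302,258),34,24),('gauge',(399,250),20,11),('puck',(198,245),30,18),('level',(489,254),36,22),('tray',(344,253),24,12),('bottle',(173,190),100,30)]:
    u,v=uv; m=np.zeros((480,640),bool); m[v-35:v+35,u-28:u+28]=(z>zt)[v-35:v+35,u-28:u+28]
    b=blob(c,m,uv,h); cv2.drawContours(im,[b[-1]],-1,(255,0,255),1)
    print(n,*b[:-1],'z',np.nanmedian(z[v-2:v+3,u-2:u+3]).round(1),'3d',np.nanmean(W[m],0).round(1))
cv2.imwrite('pics/crop0.png',cv2.resize(im[140:320,140:540],None,fx=2,fy=2))
E
```

```text
table z -0.33444658397059296
level_pad [664.7 271.5] [664.7 271.5] [0. 0.] pca nan rect 0.0 padz 12.102060897131036meas.py:8: RuntimeWarning: Degrees of freedom <= 0 for slice
  r=cv2.minAreaRect(P.astype(np.float32)); m=P.mean(0); w,V=np.linalg.eigh(np.cov((P-m).T)); a=V[:,1]
  c *= np.true_divide(1, fact)
  c *= np.true_divide(1, fact)
Traceback (most recent call last):
  File "meas.py", line 4, in blob
    k=min(range(1,n),key=lambda i:np.hypot(*(ce[i]-uv))+(1e3 if s[i,4]<30 else 0))
ValueError: min() iterable argument is empty
```

```bash
cat > m1.py <<'E'
from meas import *
import sys
c=cam('top'); W=cloud(c); im=c['image'].copy(); z=W[...,2]
g=im.max(-1); print('px',im[187,379],im[182,248],im[165,379])
for n,uv in dict(level_pad=(248,182),gauge_pad=(313,187),block_pad=(379,187),puck_pad=(434,186)).items():
    m=np.zeros((480,640),bool); u,v=uv; s=np.s_[v-35:v+35,u-20:u+20]
    t,_=cv2.threshold(np.ascontiguousarray(g[s]).reshape(-1,1),0,255,cv2.THRESH_OTSU); m[s]=g[s]<t
    b=blob(c,m,uv,12); cv2.drawContours(im,[b[-1]],-1,(0,0,255),1); print(n,t,*b[:-1])
for n,uv,h,zt in [('block',(302,258),34,24),('gauge',(399,250),20,11),('puck',(198,245),30,18),('level',(489,254),36,22),('tray',(344,253),24,12),('bottle',(173,190),100,30)]:
    u,v=uv; m=np.zeros((480,640),bool); m[v-35:v+35,u-28:u+28]=(z>zt)[v-35:v+35,u-28:u+28]
    b=blob(c,m,uv,h); cv2.drawContours(im,[b[-1]],-1,(255,0,255),1)
    print(n,*b[:-1],'z',np.nanmedian(z[v-2:v+3,u-2:u+3]).round(1),'3d',np.nanmean(W[m],0).round(1))
cv2.imwrite('pics/crop0.png',cv2.resize(im[140:320,140:540],None,fx=2,fy=2))
E
python3 m1.py
```

```text
px [74 74 81] [71 74 78] [136 186 201]
level_pad 129.0 [658.  276.5] [658.  276.6] [161.  28.] pca 0.166 rect 9.4
gauge_pad 133.0 [643.2  88.8] [643.4  88.8] [157.  51.] pca -0.033 rect 0.4
block_pad 125.0 [646.5 -99.6] [646.5 -99.5] [ 59. 101.] pca -0.09 rect 84.6
puck_pad 125.0 [ 650. -257.] [ 650.1 -256.7] [60. 62.] pca 0.126 rect 89.0
block [436.4 122.2] [436.6 121.9] [ 58. 100.] pca -0.542 rect 58.7 z 33.8 3d [436.4 122.2  33.3]
gauge [ 461.6 -151.3] [ 462.8 -151.8] [ 52. 159.] pca -0.205 rect 78.0 z 32.7 3d [ 466.1 -149.7   21.7]
puck [473.  410.1] [472.9 410.6] [62. 58.] pca 1.205 rect 45.8 z 30.2 3d [452.1 413.6  29.5]
level [ 411.5 -407.3] [ 440.2 -399. ] [168. 154.] pca -0.214 rect 0.2 z 37.2 3d [ 391.5 -299.9  391.7]
tray [450.7   3.9] [452.8   2.5] [79. 48.] pca 0.017 rect 0.3 z 3.2 3d [452.   11.1  21.6]
bottle [606.1 460.7] [607.9 461.7] [93. 59.] pca 0.856 rect 45.6 z 146.3 3d [607.4 495.8 110.8]
```

View pics/crop0.png

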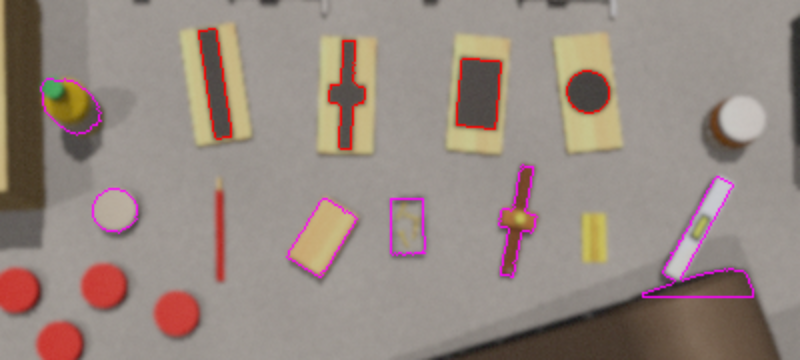

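The crop confirms the targets. All the contours fit except the level's, which merged with the arm, so I'll re-measure that one with a height band and compute the first move.

```bash
cat > go.py <<'E'
import sys,numpy as np
from cell import env
x,y,z,yaw=map(float,sys.argv[1:5]); s=env.state(); p=s['eef_pos']; w=s['tcp_rot'][2]
d=np.array([x,y,z])-p; t=(w-yaw+np.pi/2)%np.pi-np.pi/2
print('t',round(s['t'],2),'at',p.round(1),'yaw',round(w,3),'j',s['joints'].round(2),'open',round(s['opening'],2))
j1=np.arctan2(y,x); print('shift m:',((d[0]*np.cos(w)+d[1]*np.sin(w))/1e3).round(4),((d[0]*np.sin(w)-d[1]*np.cos(w))/1e3).round(4),(-d[2]/1e3).round(4),'turn',round(t,3),'j6 after ~',round(j1+np.pi/2-(w-t),2))
E
python3 - <<'E'
from meas import *
c=cam('top'); z=cloud(c)[...,2]; m=np.zeros((480,640),bool); m[220:285,462:515]=((z>22)&(z<46))[220:285,462:515]
b=blob(c,m,(489,254),36); print('level',*b[:-1])
E
python3 go.py 440 -415 100 1.1
```

```text
level [ 450.7 -401.7] [ 451.4 -401.4] [ 29. 161.] pca -0.539 rect 59.3
t 0.25 at [ 266.6 -565.2  214.4] yaw 0.441 j [-1.24  0.49  1.56 -0.    1.09 -0.11] open 1.0
shift m: 0.2209 -0.0619 0.1144 turn -0.659 j6 after ~ -0.29
```

```bash
python3 go.py 451 -401.5 120 -0.539
```

```text
t 0.25 at [ 266.6 -565.2  214.4] yaw 0.441 j [-1.24  0.49  1.56 -0.    1.09 -0.11] open 1.0
shift m: 0.2366 -0.0694 0.0944 turn 0.98 j6 after ~ 1.38
```

```bash
python3 -m pendant '[[[1,0.04,-0.012,0,0.14],[1,0.08,-0.024,0,0.28],[1,0.12,-0.035,0.02,0.42],[1,0.16,-0.047,0.04,0.56],[1,0.2,-0.058,0.06,0.7],[1,0.237,-0.0694,0.08,0.84],[1,0.237,-0.0694,0.094,0.98],[1,0.237,-0.0694,0.094,0.98]]]'; python3 go.py 451 -401.5 6 -0.539
```

```text
t: 1.05
eef_pos: [451.6, -400.0, 118.8]
tcp_rot: [-3.141, 0.003, -0.539]
ft_force: [0.2, -1.3, 0.7]
opening: 1.001
t 1.05 at [ 451.6 -400.   118.8] yaw -0.539 j [-0.83  0.57  1.71 -0.    0.87  1.28] open 1.0
shift m: 0.0003 0.0016 0.1128 turn -0.0 j6 after ~ 1.38
```

```bash
python3 -m pendant '[[[1,0,0.001,0.03,0],[1,0,0.001,0.06,0],[1,0,0.001,0.085,0],[1,0,0.001,0.1,0],[1,0,0.001,0.108,0],[1,0,0.001,0.112,0],[1,0,0.001,0.112,0],[1,0,0.001,0.112,0]]]'; python3 -m pendant '[[[0,0,0,0,0],[0,0,0,0,0],[0,0,0,0,0],[0,0,0,0,0],[0,0,0,0,0],[0,0,0,0,0],[0,0,0,0,0],[0,0,0,0,0]]]'; python3 -m pendant '[[[0,0,0,-0.005,0],[0,0,0,-0.015,0],[0,0,0,-0.03,0],[0,0,0,-0.05,0],[0,0,0,-0.07,0],[0,0,0,-0.09,0],[0,0,0,-0.1,0],[0,0,0,-0.1,0]]]'; python3 go.py 658 276.5 120 0.166; python3 - <<'E'
from h import *
cv2.imwrite('pics/s1.png',cam('side')['image'][60:360,150:600])
E
```

```text
t: 1.85
eef_pos: [451.2, -402.6, 9.6]
tcp_rot: [3.141, -0.001, -0.539]
ft_force: [-0.2, -0.4, 0.8]
opening: 0.999
t: 2.65
eef_pos: [450.9, -402.3, 8.6]
tcp_rot: [3.142, -0.0, -0.539]
ft_force: [-0.3, -0.2, 0.6]
opening: 0.383
t: 3.45
eef_pos: [451.3, -402.6, 110.6]
tcp_rot: [3.141, -0.003, -0.539]
ft_force: [0.9, -0.2, -2.5]
opening: 0.275
t 3.45 at [ 451.3 -402.6  110.6] yaw -0.539 j [-0.84  0.58  1.72 -0.    0.84  1.27] open 0.27
shift m: -0.1713 -0.6889 -0.0094 turn -0.705 j6 after ~ 1.8
```

View pics/s1.png

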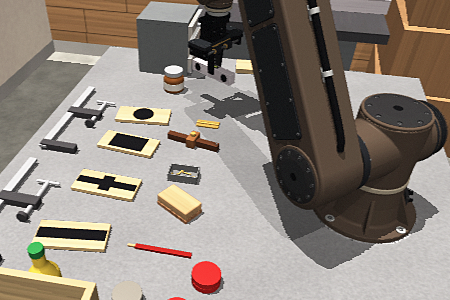

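The view shows the level hanging in the gripper near (210,70), level. The fingers were still closing as the lift began, so I'll feel for the board on the way down. Now I carry it towards level_pad.

```bash
python3 -m pendant '[[[0,-0.005,-0.02,0,-0.04],[0,-0.015,-0.06,0,-0.1],[0,-0.026,-0.105,0,-0.2],[0,-0.037,-0.15,0,-0.3],[0,-0.048,-0.195,0,-0.4],[0,-0.06,-0.24,0,-0.5],[0,-0.07,-0.28,0,-0.6],[0,-0.079,-0.315,0,-0.705]]]'; python3 go.py 658 276.5 110 0.166
```

```text
t: 4.3
eef_pos: [544.5, -88.3, 107.7]
tcp_rot: [-3.141, 0.002, 0.172]
ft_force: [0.5, -0.1, -2.0]
opening: 0.27
t 4.3 at [544.5 -88.3 107.7] yaw 0.172 j [-0.28  0.52  1.85  0.    0.77  1.12] open 0.27
shift m: 0.1744 -0.34 -0.0023 turn 0.006 j6 after ~ 1.8
```

```bash
python3 -m pendant '[[[0,0.022,-0.042,0,0],[0,0.044,-0.084,0,0],[0,0.066,-0.128,0,0],[0,0.088,-0.172,0,0],[0,0.11,-0.216,0,0],[0,0.132,-0.26,0,0],[0,0.154,-0.3,0,0],[0,0.17,-0.33,0,0]]]';  python3 -m pendant '[[[0,0.002,-0.006,0,0],[0,0.004,-0.01,0,0],[0,0.004,-0.01,0.01,0],[0,0.004,-0.01,0.03,0],[0,0.004,-0.01,0.05,0],[0,0.004,-0.01,0.06,0],[0,0.004,-0.01,0.065,0],[0,0.004,-0.01,0.065,0]]]';python3 go.py 658 276.5 20 0.166; python3 - <<'E'
from h import *
c=cam('side')
print([ [c['fx'],c['cx'],c['cy']]]); cv2.imwrite('pics/s2.png',cv2.resize(c['image'][200:360,130:380],None,fx=3,fy=3))
E
```

```text
t: 5.1
eef_pos: [657.2, 265.7, 107.1]
tcp_rot: [3.142, 0.002, 0.169]
ft_force: [0.4, 0.4, -2.8]
opening: 0.272
t: 5.9
eef_pos: [660.2, 272.1, 43.1]
tcp_rot: [3.141, 0.001, 0.165]
ft_force: [-0.4, 0.4, -3.2]
opening: 0.27
t 5.9 at [660.2 272.1  43.1] yaw 0.165 j [ 0.3   0.8   1.46 -0.    0.89  1.7 ] open 0.27
shift m: -0.0015 -0.0047 0.0231 turn -0.001 j6 after ~ 1.8
[[435.9783559033709, 318.86137980064706, 239.49615020558664]]
```

View pics/s2.png

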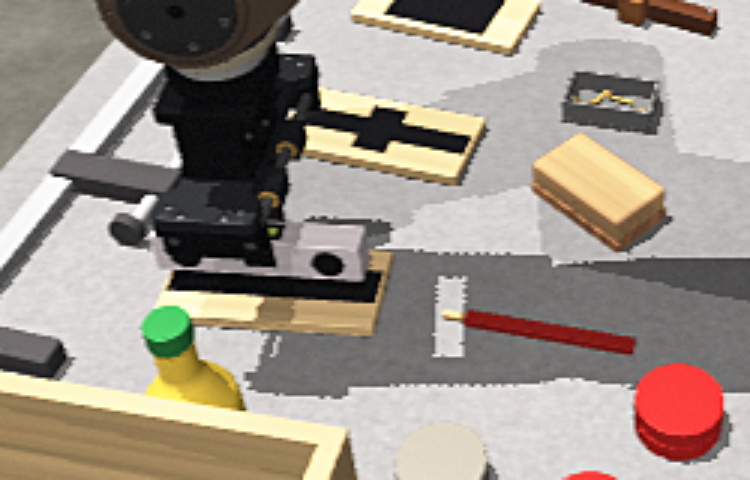

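The level hangs upright over its board. I'll measure its underside height and centre from the range image.

```bash
python3 - <<'E'
from h import *
c=cam('side'); W=cloud(c); im=c['image'].astype(int)
for u in (240,246,250):
    print(u,[(v,int(W[v,u,0]),int(W[v,u,1]),round(W[v,u,2],1),im[v,u].max()) for v in range(270,302,2)])
E
```

```text
240 [(270, 650, 178, np.float64(-1.8), np.int64(192)), (272, 647, 183, np.float64(-2.8), np.int64(217)), (274, 644, 192, np.float64(-0.8), np.int64(110)), (276, 609, 254, np.float64(62.2), np.int64(194)), (278, 606, 260, np.float64(62.8), np.int64(201)), (280, 604, 267, np.float64(63.8), np.int64(194)), (282, 602, 271, np.float64(62.1), np.int64(244)), (284, 602, 273, np.float64(57.5), np.int64(115)), (286, 603, 273, np.float64(51.3), np.int64(11)), (288, 602, 275, np.float64(46.8), np.int64(18)), (290, 604, 274, np.float64(38.3), np.int64(10)), (292, 605, 274, np.float64(31.2), np.int64(225)), (294, 613, 262, np.float64(10.3), np.int64(10)), (296, 609, 271, np.float64(13.6), np.int64(21)), (298, 607, 276, np.float64(13.4), np.int64(15)), (300, 605, 281, np.float64(12.7), np.int64(159))]
246 [(270, 634, 175, np.float64(-0.3), np.int64(190)), (272, 631, 183, np.float64(0.5), np.int64(204)), (274, 630, 187, np.float64(-2.0), np.int64(57)), (276, 595, 252, np.float64(64.3), np.int64(197)), (278, 593, 258, np.float64(64.0), np.int64(201)), (280, 591, 263, np.float64(62.6), np.int64(200))
[... 593 characters left out ...]
4(206)), (274, 620, 185, np.float64(-0.9), np.int64(67)), (276, 586, 251, np.float64(64.9), np.int64(203)), (278, 585, 254, np.float64(62.0), np.int64(147)), (280, 584, 256, np.float64(58.1), np.int64(119)), (282, 583, 260, np.float64(55.4), np.int64(96)), (284, 584, 260, np.float64(49.2), np.int64(102)), (286, 582, 265, np.float64(47.7), np.int64(115)), (288, 583, 265, np.float64(41.7), np.int64(130)), (290, 582, 268, np.float64(38.4), np.int64(127)), (292, 582, 270, np.float64(33.5), np.int64(142)), (294, 591, 256, np.float64(9.3), np.int64(1)), (296, 586, 265, np.float64(13.5), np.int64(17)), (298, 585, 269, np.float64(11.4), np.int64(18)), (300, 583, 275, np.float64(11.6), np.int64(47))]
```

The underside is at about 27.5 mm with the TCP at 43.1. Contact is therefore due at TCP ≈ 27.6.

```bash
python3 -m pendant '[[[0,-0.001,-0.002,0,0],[0,-0.0015,-0.0045,0,0],[0,-0.0015,-0.0045,0.004,0],[0,-0.0015,-0.0045,0.008,0],[0,-0.0015,-0.0045,0.011,0],[0,-0.0015,-0.0045,0.0125,0],[0,-0.0015,-0.0045,0.0125,0],[0,-0.0015,-0.0045,0.0125,0]]]';  python3 -m pendant '[[[0,0,0,0.0005,0],[0,0,0,0.001,0],[0,0,0,0.001,0],[0,0,0,0.0015,0],[0,0,0,0.0015,0],[0,0,0,0.002,0],[0,0,0,0.002,0],[0,0,0,0.002,0]]]'
```

```text
t: 6.8
eef_pos: [658.2, 276.8, 31.1]
tcp_rot: [3.142, -0.0, 0.166]
ft_force: [-0.5, -0.2, -2.9]
opening: 0.273
t: 7.6
eef_pos: [658.1, 276.9, 29.1]
tcp_rot: [3.142, 0.0, 0.166]
ft_force: [-0.4, 0.1, -2.2]
opening: 0.274
```

```bash
for i in 1; do :; done; python3 -m pendant '[[[0,0,0,0.0005,0],[0,0,0,0.001,0],[0,0,0,0.001,0],[0,0,0,0.001,0],[0,0,0,0.001,0],[0,0,0,0.001,0],[0,0,0,0.001,0],[0,0,0,0.001,0]]]';  python3 -m pendant '[[[0,0,0,0.0005,0],[0,0,0,0.001,0],[0,0,0,0.001,0],[0,0,0,0.001,0],[0,0,0,0.001,0],[0,0,0,0.001,0],[0,0,0,0.001,0],[0,0,0,0.001,0]]]'
```

```text
t: 8.4
eef_pos: [658.1, 276.9, 28.1]
tcp_rot: [3.141, 0.0, 0.166]
ft_force: [0.7, 0.4, -2.9]
opening: 0.269
t: 9.2
eef_pos: [658.3, 276.9, 27.6]
tcp_rot: [3.142, -0.0, 0.166]
ft_force: [-1.6, -0.3, 5.6]
opening: 0.272
```

Contact: the force went from −2.9 to +5.6 N at TCP 27.6, as predicted. Release and rise.

```bash
python3 -m pendant '[[[0.4,0,0,0,0],[0.5,0,0,0,0],[0.7,0,0,0,0],[0.7,0,0,0,0],[0.8,0,0,0,0],[0.8,0,0,0,0],[0.8,0,0,-0.005,0],[1,0,0,-0.01,0]]]';  python3 -m pendant '[[[1,0,0,-0.02,0],[1,0,0,-0.04,0],[1,0,0,-0.07,0],[1,0,0,-0.1,0],[1,0,0,-0.13,0],[1,0,0,-0.15,0],[1,0,0,-0.17,0],[1,0,0,-0.17,0]]]'; python3 go.py 473 410.3 120 1.0
```

```text
t: 10.0
eef_pos: [658.2, 276.9, 37.5]
tcp_rot: [3.141, 0.0, 0.166]
ft_force: [0.4, 0.0, -0.2]
opening: 0.839
t: 10.8
eef_pos: [659.0, 277.2, 210.6]
tcp_rot: [-3.141, -0.005, 0.166]
ft_force: [-0.6, 0.4, 0.1]
opening: 1.001
t 10.8 at [659.  277.2 210.6] yaw 0.166 j [ 0.31  0.63  1.32 -0.    1.19  1.71] open 1.0
shift m: -0.1615 -0.162 0.0906 turn -0.834 j6 after ~ 1.29
```

```bash
python3 -m pendant '[[[1,-0.02,-0.02,0,-0.12],[1,-0.05,-0.05,0,-0.25],[1,-0.08,-0.08,0,-0.38],[1,-0.11,-0.11,0,-0.5],[1,-0.14,-0.14,0,-0.62],[1,-0.1615,-0.162,0.03,-0.74],[1,-0.1615,-0.162,0.06,-0.834],[1,-0.1615,-0.162,0.08,-0.834]]]'; python3 go.py 473 410.3 6 1.0;  python3 - <<'E'
from h import *
c=cam('side')
cv2.imwrite('pics/s3.png',cv2.resize(c['image'][200:440,100:420],None,fx=2,fy=2))
E
```

```text
t: 11.6
eef_pos: [470.3, 410.2, 124.7]
tcp_rot: [-3.141, 0.002, 1.005]
ft_force: [0.9, 0.5, 0.5]
opening: 1.003
t 11.6 at [470.3 410.2 124.7] yaw 1.005 j [ 0.61  0.59  1.65 -0.    0.9   1.18] open 1.0
shift m: 0.0015 0.0022 0.1187 turn 0.005 j6 after ~ 1.29
```

View pics/s3.png

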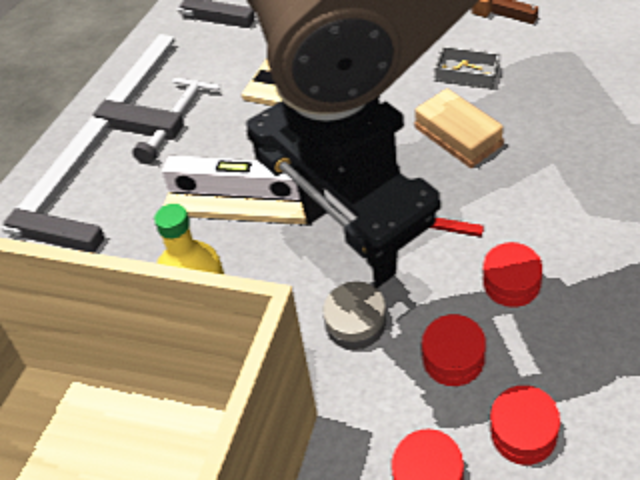

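The level stands flat on its board, at crop (235,185). The grey puck, at crop (355,313), is below the gripper. The box rim is close by, so I'll check its clearance.

```bash
python3 - <<'E'
from h import *
W=cloud(cam('top')); b=W[100:250,50:165].reshape(-1,3); b=b[b[:,2]>60]
print('box zmax',np.percentile(b[:,2],[50,90]),'min y',np.percentile(b[:,1],[.5,2]),'near x',np.percentile(b[:,0],[.5,2]))
E
```

```text
box zmax [176.09646036 433.38195401] min y [388.65805283 405.42118956] near x [411.28518685 422.16555615]
```

```bash
python3 - <<'E'
from h import *
W=cloud(cam('top')); b=W[100:250,50:152].reshape(-1,3); b=b[(b[:,2]>60)&(b[:,2]<200)&(b[:,1]>470)]
print('box z',np.percentile(b[:,2],[50,95]),'min y',np.percentile(b[:,1],[0,.5,2]),'near x',np.percentile(b[:,0],[0,.5,2]))
q=b[b[:,0]<500]; print(q[:,1].min())
E
```

```text
box z [151.7285161  198.67774876] min y [515.44818748 517.7992178  519.3655289 ] near x [462.64353976 463.52975252 465.27709229]
544.6273399437434
```

Clear by more than 25 mm. Descend, grip, lift.

```bash
python3 -m pendant '[[[1,0.001,0.002,0.03,0],[1,0.001,0.002,0.06,0],[1,0.001,0.002,0.085,0],[1,0.001,0.002,0.1,0],[1,0.001,0.002,0.108,0],[1,0.001,0.002,0.116,0],[1,0.001,0.002,0.118,0],[1,0.001,0.002,0.118,0]]]'; python3 -m pendant '[[[0,0,0,0,0],[0,0,0,0,0],[0,0,0,0,0],[0,0,0,0,0],[0,0,0,0,0],[0,0,0,0,0],[0,0,0,0,0],[0,0,0,0,0]]]'; python3 -m pendant '[[[0,0,0,0,0],[0,0,0,-0.005,0],[0,0,0,-0.02,0],[0,0,0,-0.04,0],[0,0,0,-0.07,0],[0,0,0,-0.1,0],[0,0,0,-0.13,0],[0,0,0,-0.13,0]]]'; python3 go.py 650 -257 138 0.0
```

```text
t: 12.55
eef_pos: [474.6, 409.9, 9.6]
tcp_rot: [3.141, -0.001, 1.0]
ft_force: [0.4, 0.5, 1.0]
opening: 0.998
t: 13.35
eef_pos: [474.4, 409.8, 9.2]
tcp_rot: [3.141, -0.0, 1.0]
ft_force: [-0.9, -1.4, 2.6]
opening: 0.647
t: 14.15
eef_pos: [475.6, 410.8, 144.1]
tcp_rot: [3.139, -0.007, 1.0]
ft_force: [-0.2, 0.4, -2.1]
opening: 0.645
t 14.15 at [475.6 410.8 144.1] yaw 1.0 j [ 0.61  0.57  1.63 -0.    0.94  1.18] open 0.64
shift m: -0.4676 0.5076 0.0061 turn 1.0 j6 after ~ 1.19
```

```bash
python3 -m pendant '[[[0,-0.013,0.015,0,0.06],[0,-0.04,0.043,0,0.18],[0,-0.07,0.075,0,0.32],[0,-0.1,0.108,0,0.46],[0,-0.13,0.141,0,0.6],[0,-0.16,0.174,0,0.74],[0,-0.19,0.207,0,0.88],[0,-0.22,0.24,0,1.0]]]'; python3 go.py 650 -257 100 0.0
```

```text
t: 14.95
eef_pos: [557.2, 93.1, 138.9]
tcp_rot: [3.141, 0.001, -0.006]
ft_force: [-0.2, -0.2, -1.8]
opening: 0.649
t 14.95 at [557.2  93.1 138.9] yaw -0.006 j [ 0.05  0.5   1.79 -0.    0.86  1.63] open 0.65
shift m: 0.0949 0.3496 0.0389 turn -0.006 j6 after ~ 1.19
```

```bash
python3 -m pendant '[[[0,0.012,0.042,0,0],[0,0.024,0.085,0,0],[0,0.036,0.13,0,0],[0,0.048,0.175,0,0],[0,0.06,0.22,0,0],[0,0.072,0.265,0,0],[0,0.083,0.31,0,0],[0,0.093,0.343,0,0]]]'; python3 -m pendant '[[[0,0.002,0.005,0,0],[0,0.002,0.007,0.01,0],[0,0.002,0.007,0.04,0],[0,0.002,0.007,0.07,0],[0,0.002,0.007,0.09,0],[0,0.002,0.007,0.1,0],[0,0.002,0.007,0.103,0],[0,0.002,0.007,0.103,0]]]';python3 go.py 650 -257 21.2 0.0
```

```text
t: 15.75
eef_pos: [650.0, -250.8, 138.6]
tcp_rot: [-3.141, 0.001, -0.002]
ft_force: [0.1, 0.4, -1.5]
opening: 0.644
t: 16.55
eef_pos: [652.4, -254.5, 36.4]
tcp_rot: [3.142, -0.0, 0.0]
ft_force: [0.3, -0.7, -1.7]
opening: 0.646
t 16.55 at [ 652.4 -254.5   36.4] yaw 0.0 j [-0.47  0.79  1.5  -0.    0.85  1.1 ] open 0.65
shift m: -0.0024 0.0025 0.0152 turn 0.0 j6 after ~ 1.19
```

```bash
python3 -m pendant '[[[0,-0.001,0.002,0.003,0],[0,-0.002,0.002,0.006,0],[0,-0.002,0.0025,0.009,0],[0,-0.002,0.0025,0.011,0],[0,-0.002,0.0025,0.013,0],[0,-0.002,0.0025,0.014,0],[0,-0.002,0.0025,0.014,0],[0,-0.002,0.0025,0.014,0]]]'; python3 -m pendant '[[[0,0,0,0.0005,0],[0,0,0,0.001,0],[0,0,0,0.001,0],[0,0,0,0.001,0],[0,0,0,0.001,0],[0,0,0,0.001,0],[0,0,0,0.001,0],[0,0,0,0.001,0]]]'
```

```text
t: 17.35
eef_pos: [650.3, -257.6, 22.2]
tcp_rot: [3.141, -0.0, -0.0]
ft_force: [-0.4, 0.2, -2.1]
opening: 0.648
t: 18.15
eef_pos: [650.3, -257.6, 21.2]
tcp_rot: [3.141, -0.0, -0.0]
ft_force: [0.2, 0.2, 0.6]
opening: 0.646
```

```bash
python3 -m pendant '[[[0.7,0,0,0,0],[0.8,0,0,0,0],[0.9,0,0,0,0],[1,0,0,0,0],[1,0,0,0,0],[1,0,0,0,0],[1,0,0,-0.005,0],[1,0,0,-0.02,0]]]';  python3 -m pendant '[[[1,0,0,-0.03,0],[1,0,0,-0.06,0],[1,0,0,-0.1,0],[1,0,0,-0.13,0],[1,0,0,-0.13,0],[1,0,0,-0.13,0],[1,0,0,-0.13,0],[1,0,0,-0.13,0]]]'; python3 go.py 463 -151.5 120 -0.205
```

```text
t: 18.95
eef_pos: [649.7, -257.3, 40.6]
tcp_rot: [-3.141, 0.002, -0.0]
ft_force: [-0.3, 0.6, 0.3]
opening: 1.0
t: 19.75
eef_pos: [649.9, -257.4, 170.0]
tcp_rot: [-3.141, 0.002, -0.0]
ft_force: [0.2, -0.2, 0.1]
opening: 1.002
t 19.75 at [ 649.9 -257.4  170. ] yaw -0.0 j [-0.47  0.64  1.4  -0.    1.1   1.1 ] open 1.0
shift m: -0.1869 -0.1058 0.05 turn 0.205 j6 after ~ 1.46
```

```bash
python3 -m pendant '[[[1,-0.02,-0.012,0,0.03],[1,-0.06,-0.034,0,0.07],[1,-0.1,-0.057,0,0.12],[1,-0.14,-0.08,0,0.16],[1,-0.187,-0.106,0.02,0.205],[1,-0.187,-0.106,0.05,0.205],[1,-0.187,-0.106,0.05,0.205],[1,-0.187,-0.106,0.05,0.205]]]'; python3 go.py 463 -151.5 6 -0.205;  python3 - <<'E'
from h import *
c=cam('side')
cv2.imwrite('pics/s4.png',cv2.resize(c['image'][120:280,200:440],None,fx=3,fy=3))
E
```

```text
t: 20.55
eef_pos: [464.0, -151.9, 121.2]
tcp_rot: [-3.141, 0.001, -0.205]
ft_force: [0.3, 0.1, 0.7]
opening: 0.999
t 20.55 at [ 464.  -151.9  121.2] yaw -0.205 j [-0.45  0.43  1.99 -0.    0.72  1.32] open 1.0
shift m: -0.0011 -0.0002 0.1152 turn -0.0 j6 after ~ 1.46
```

View pics/s4.png

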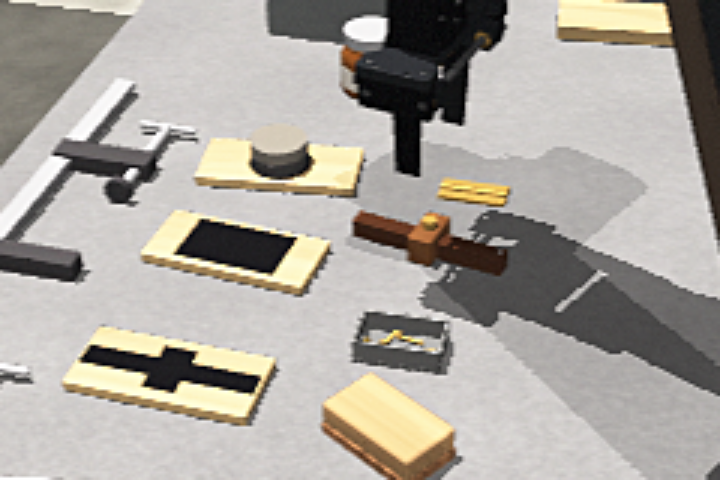

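The puck sits on its board at crop (280,150), and the gripper is above the gauge at crop (430,238). Descend and grip the fence.

```bash
python3 -m pendant '[[[1,-0.001,0,0.03,0],[1,-0.001,0,0.06,0],[1,-0.001,0,0.085,0],[1,-0.001,0,0.1,0],[1,-0.001,0,0.108,0],[1,-0.001,0,0.113,0],[1,-0.001,0,0.116,0],[1,-0.001,0,0.116,0]]]'; python3 -m pendant '[[[0,0,0,0,0],[0,0,0,0,0],[0,0,0,0,0],[0,0,0,0,0],[0,0,0,0,0],[0,0,0,0,0],[0,0,0,0,0],[0,0,0,0,0]]]'; python3 -m pendant '[[[0,0,0,0,0],[0,0,0,0,0],[0,0,0,-0.005,0],[0,0,0,-0.02,0],[0,0,0,-0.04,0],[0,0,0,-0.07,0],[0,0,0,-0.1,0],[0,0,0,-0.1,0]]]'; python3 go.py 643.3 88.8 105 -0.02
```

```text
t: 21.4
eef_pos: [462.7, -151.6, 5.5]
tcp_rot: [3.141, -0.001, -0.205]
ft_force: [-0.2, -0.2, -0.2]
opening: 0.999
t: 22.2
eef_pos: [462.4, -151.5, 5.2]
tcp_rot: [3.141, -0.0, -0.205]
ft_force: [-0.8, -1.4, 1.2]
opening: 0.522
t: 23.0
eef_pos: [463.5, -151.7, 108.3]
tcp_rot: [3.14, -0.005, -0.205]
ft_force: [-0.1, -0.0, -2.3]
opening: 0.523
t 23.0 at [ 463.5 -151.7  108.3] yaw -0.205 j [-0.45  0.45  2.01  0.    0.68  1.32] open 0.52
shift m: 0.127 -0.2721 0.0033 turn -0.185 j6 after ~ 1.73
```

```bash
python3 -m pendant '[[[0,0.01,-0.02,0,-0.02],[0,0.03,-0.06,0,-0.05],[0,0.05,-0.105,0,-0.08],[0,0.07,-0.15,0,-0.11],[0,0.09,-0.195,0,-0.14],[0,0.11,-0.235,0,-0.17],[0,0.122,-0.262,0,-0.185],[0,0.127,-0.272,0,-0.185]]]'; python3 go.py 643.3 88.8 17.2 -0.02
```

```text
t: 23.8
eef_pos: [642.6, 91.6, 103.8]
tcp_rot: [-3.141, 0.001, -0.018]
ft_force: [-1.1, -0.7, -2.3]
opening: 0.519
t 23.8 at [642.6  91.6 103.8] yaw -0.018 j [0.04 0.64 1.6  0.   0.9  1.63] open 0.52
shift m: 0.0007 0.0028 0.0866 turn 0.002 j6 after ~ 1.73
```

```bash
python3 -m pendant '[[[0,0.001,0.002,0.01,0],[0,0.001,0.002,0.03,0],[0,0.001,0.002,0.05,0],[0,0.001,0.002,0.065,0],[0,0.001,0.002,0.075,0],[0,0.001,0.002,0.08,0],[0,0.001,0.002,0.082,0],[0,0.001,0.002,0.083,0]]]'; python3 -m pendant '[[[0,0,0,0.0005,0],[0,0,0,0.001,0],[0,0,0,0.0015,0],[0,0,0,0.002,0],[0,0,0,0.0025,0],[0,0,0,0.0025,0],[0,0,0,0.0025,0],[0,0,0,0.0025,0]]]'; python3 go.py 643.3 88.8 17.2 -0.02
```

```text
t: 24.6
eef_pos: [643.3, 86.9, 22.4]
tcp_rot: [3.142, -0.001, -0.02]
ft_force: [0.1, -0.2, -0.1]
opening: 0.526
t: 25.4
eef_pos: [643.1, 87.0, 19.6]
tcp_rot: [3.142, -0.0, -0.02]
ft_force: [-0.4, -0.7, -1.2]
opening: 0.524
t 25.4 at [643.1  87.   19.6] yaw -0.02 j [ 0.03  0.75  1.65 -0.    0.74  1.62] open 0.52
shift m: 0.0002 -0.0018 0.0024 turn -0.0 j6 after ~ 1.73
```

```bash
python3 -m pendant '[[[0,0,-0.0018,0.0005,0],[0,0,-0.0018,0.001,0],[0,0,-0.0018,0.0015,0],[0,0,-0.0018,0.002,0],[0,0,-0.0018,0.002,0],[0,0,-0.0018,0.002,0],[0,0,-0.0018,0.002,0],[0,0,-0.0018,0.002,0]]]'; python3 -m pendant '[[[0,0,0,0.0005,0],[0,0,0,0.0005,0],[0,0,0,0.001,0],[0,0,0,0.001,0],[0,0,0,0.001,0],[0,0,0,0.001,0],[0,0,0,0.001,0],[0,0,0,0.001,0]]]'
```

```text
t: 26.2
eef_pos: [643.1, 88.8, 17.6]
tcp_rot: [3.142, -0.0, -0.02]
ft_force: [-0.4, -0.0, -1.6]
opening: 0.523
t: 27.0
eef_pos: [643.1, 88.9, 17.2]
tcp_rot: [3.141, -0.0, -0.02]
ft_force: [-2.2, -0.5, 4.4]
opening: 0.527
```

Contact at 17.2, as predicted. Release, then go to the block.

```bash
python3 -m pendant '[[[0.6,0,0,0,0],[0.7,0,0,0,0],[0.8,0,0,0,0],[0.9,0,0,0,0],[1,0,0,0,0],[1,0,0,0,0],[1,0,0,-0.005,0],[1,0,0,-0.02,0]]]';  python3 -m pendant '[[[1,0,0,-0.03,0],[1,0,0,-0.06,0],[1,0,0,-0.1,0],[1,0,0,-0.12,0],[1,0,0,-0.12,0],[1,0,0,-0.12,0],[1,0,0,-0.12,0],[1,0,0,-0.12,0]]]'; python3 go.py 436.5 122 120 -0.542
```

```text
t: 27.8
eef_pos: [642.4, 88.8, 36.2]
tcp_rot: [3.141, 0.002, -0.02]
ft_force: [0.1, -0.6, -0.4]
opening: 0.999
t: 28.6
eef_pos: [642.7, 88.8, 155.5]
tcp_rot: [3.141, 0.002, -0.02]
ft_force: [-0.1, 0.9, 0.4]
opening: 1.0
t 28.6 at [642.7  88.8 155.5] yaw -0.02 j [ 0.04  0.58  1.56 -0.    1.    1.63] open 1.0
shift m: -0.2068 -0.029 0.0355 turn 0.522 j6 after ~ 2.39
```

```bash
python3 -m pendant '[[[1,-0.02,-0.003,0,0.07],[1,-0.06,-0.008,0,0.18],[1,-0.1,-0.014,0,0.3],[1,-0.14,-0.02,0,0.42],[1,-0.18,-0.026,0,0.522],[1,-0.207,-0.029,0.02,0.522],[1,-0.207,-0.029,0.035,0.522],[1,-0.207,-0.029,0.035,0.522]]]'; python3 go.py 436.5 122 6 -0.542
```

```text
t: 29.4
eef_pos: [435.5, 122.1, 120.2]
tcp_rot: [3.14, 0.002, -0.542]
ft_force: [0.2, 0.2, 0.7]
opening: 0.999
t 29.4 at [435.5 122.1 120.2] yaw -0.542 j [ 0.13  0.39  2.07 -0.    0.68  2.24] open 1.0
shift m: 0.0009 -0.0005 0.1142 turn 0.0 j6 after ~ 2.39
```

```bash
python3 -m pendant '[[[1,0.001,0,0.03,0],[1,0.001,0,0.06,0],[1,0.001,0,0.085,0],[1,0.001,0,0.1,0],[1,0.001,0,0.108,0],[1,0.001,0,0.112,0],[1,0.001,0,0.114,0],[1,0.001,0,0.114,0]]]'; python3 -m pendant '[[[0,0,0,0,0],[0,0,0,0,0],[0,0,0,0,0],[0,0,0,0,0],[0,0,0,0,0],[0,0,0,0,0],[0,0,0,0,0],[0,0,0,0,0]]]'; python3 -m pendant '[[[0,0,0,0,0],[0,0,0,0,0],[0,0,0,-0.005,0],[0,0,0,-0.02,0],[0,0,0,-0.04,0],[0,0,0,-0.07,0],[0,0,0,-0.1,0],[0,0,0,-0.1,0]]]'; python3 go.py 646.5 -99.6 105 -0.09
```

```text
t: 30.2
eef_pos: [437.9, 121.5, 8.0]
tcp_rot: [-3.141, -0.001, -0.542]
ft_force: [1.1, -0.9, 0.4]
opening: 1.002
t: 31.0
eef_pos: [437.5, 121.5, 7.7]
tcp_rot: [3.141, -0.0, -0.542]
ft_force: [-1.5, -0.4, 4.3]
opening: 0.61
t: 31.8
eef_pos: [438.9, 121.8, 110.6]
tcp_rot: [-3.138, -0.004, -0.542]
ft_force: [-0.3, 0.4, -2.1]
opening: 0.61
t 31.8 at [438.9 121.8 110.6] yaw -0.542 j [ 0.13  0.41  2.08 -0.    0.65  2.24] open 0.61
shift m: 0.292 0.0826 0.0056 turn -0.452 j6 after ~ 1.51
```

```bash
python3 -m pendant '[[[0,0.02,0.006,0,-0.03],[0,0.06,0.017,0,-0.09],[0,0.105,0.03,0,-0.16],[0,0.15,0.042,0,-0.23],[0,0.195,0.055,0,-0.3],[0,0.24,0.068,0,-0.37],[0,0.275,0.078,0,-0.43],[0,0.292,0.0826,0,-0.452]]]'; python3 go.py 646.5 -99.6 19.7 -0.09
```

```text
t: 32.6
eef_pos: [646.4, -102.4, 106.2]
tcp_rot: [3.141, 0.0, -0.09]
ft_force: [0.4, 0.7, -1.5]
opening: 0.613
t 32.6 at [ 646.4 -102.4  106.2] yaw -0.09 j [-0.26  0.65  1.59 -0.    0.91  1.4 ] open 0.61
shift m: -0.0002 -0.0028 0.0865 turn 0.0 j6 after ~ 1.51
```

```bash
python3 -m pendant '[[[0,0,0,0.01,0],[0,0,0,0.03,0],[0,0,0,0.05,0],[0,0,0,0.065,0],[0,0,0,0.075,0],[0,0,0,0.08,0],[0,0,0,0.082,0],[0,0,0,0.082,0]]]'; python3 -m pendant '[[[0,0,0,0.0005,0],[0,0,0,0.001,0],[0,0,0,0.0015,0],[0,0,0,0.002,0],[0,0,0,0.002,0],[0,0,0,0.002,0],[0,0,0,0.002,0],[0,0,0,0.002,0]]]'; python3 go.py 646.5 -99.6 19.7 -0.09
```

```text
t: 33.4
eef_pos: [645.2, -99.9, 25.9]
tcp_rot: [3.141, -0.0, -0.09]
ft_force: [-0.4, 0.6, -1.6]
opening: 0.608
t: 34.2
eef_pos: [645.1, -99.9, 23.6]
tcp_rot: [3.142, -0.0, -0.09]
ft_force: [-0.3, 0.5, -1.2]
opening: 0.608
t 34.2 at [645.1 -99.9  23.6] yaw -0.09 j [-0.25  0.75  1.64 -0.    0.75  1.41] open 0.61
shift m: 0.0014 -0.0005 0.0039 turn -0.0 j6 after ~ 1.51
```

```bash
python3 -m pendant '[[[0,0.0014,0,0.001,0],[0,0.0014,0,0.002,0],[0,0.0014,0,0.003,0],[0,0.0014,0,0.0035,0],[0,0.0014,0,0.0035,0],[0,0.0014,0,0.0035,0],[0,0.0014,0,0.0035,0],[0,0.0014,0,0.0035,0]]]'; python3 -m pendant '[[[0,0,0,0.0005,0],[0,0,0,0.0005,0],[0,0,0,0.001,0],[0,0,0,0.001,0],[0,0,0,0.001,0],[0,0,0,0.001,0],[0,0,0,0.001,0],[0,0,0,0.001,0]]]'
```

```text
t: 35.0
eef_pos: [646.5, -100.1, 20.2]
tcp_rot: [3.142, -0.0, -0.09]
ft_force: [-0.3, -0.7, -1.4]
opening: 0.609
t: 35.8
eef_pos: [646.5, -100.1, 19.7]
tcp_rot: [3.141, -0.0, -0.09]
ft_force: [-2.6, 0.5, 4.9]
opening: 0.609
```

Contact. Release, rise, and back away to clear the view.

```bash
python3 -m pendant '[[[0.7,0,0,0,0],[0.8,0,0,0,0],[0.9,0,0,0,0],[1,0,0,0,0],[1,0,0,0,0],[1,0,0,0,0],[1,0,0,-0.005,0],[1,0,0,-0.02,0]]]';  python3 -m pendant '[[[1,0,0,-0.03,0],[1,0,0,-0.06,0],[1,0,0,-0.1,0],[1,0,0,-0.15,0],[1,0,0,-0.19,0],[1,-0.03,0.03,-0.19,0],[1,-0.06,0.07,-0.19,0],[1,-0.09,0.11,-0.19,0]]]'; python3 -m pendant '[[[1,-0.03,0.04,0,0],[1,-0.06,0.08,0,0],[1,-0.09,0.12,0,0],[1,-0.11,0.16,0,0],[1,-0.13,0.2,0,0],[1,-0.14,0.24,0,0],[1,-0.15,0.28,0,0],[1,-0.15,0.28,0,0]]]'
sed -i 's/^for n,uv in dict(/if 0:\n  pass\nfor n,uv in dict(/' m1.py
python3 - <<'E'
from meas import *
c=cam('top'); W=cloud(c); z=W[...,2]; im=c['image'].copy()
T=dict(level=(248,182,48,36,658,276.5),gauge=(313,187,32,26,643.3,88.8),block=(379,187,46,36,646.5,-99.6),puck=(434,186,42,30,650,-257))
for n,(u,v,h,zt,x,y) in T.items():
    s=np.s_[v-38:v+38,u-24:u+24]; m=np.zeros((480,640),bool); zz=z[s]; m[s]=(zz>(22 if n=='gauge' else 27))&(zz<75)
    b=blob(c,m,(u,v),h); cv2.drawContours(im,[b[-1]],-1,(255,0,255),1); print(n,*b[:-1],'top z',np.nanmedian(z[m]).round(1),'err',(b[0]-[x,y]).round(1),(b[1]-[x,y]).round(1))
for n,u,v,zt,h in(('tray',344,253,12,24),('bottle',173,190,30,100)):
    s=np.s_[v-35:v+35,u-28:u+28]; m=np.zeros((480,640),bool); m[s]=(z[s]>zt)
    b=blob(c,m,(u,v),h); print(n,*b[:2])
cv2.imwrite('pics/end.png',cv2.resize(im[140:320,140:540],None,fx=2,fy=2))
cv2.imwrite('pics/ends.png',cv2.resize(cam('side')['image'][130:350,140:400],None,fx=2.5,fy=2.5))
E
```

```text
t: 36.6
eef_pos: [645.8, -99.9, 38.7]
tcp_rot: [-3.141, 0.002, -0.09]
ft_force: [0.2, 0.4, -0.5]
opening: 0.998
t: 37.4
eef_pos: [545.7, -202.0, 230.8]
tcp_rot: [3.141, -0.002, -0.089]
ft_force: [0.2, -0.5, 0.2]
opening: 0.999
t: 38.2
eef_pos: [370.4, -470.6, 230.1]
tcp_rot: [3.14, -0.001, -0.094]
ft_force: [-0.3, 0.2, -1.3]
opening: 1.0
level [658.5 278.9] [658.9 279. ] [164.  27.] pca 0.164 rect 9.4 top z 47.5 err [0.5 2.4] [0.9 2.5]
gauge [643.3  91.5] [643.3  90.2] [158.  48.] pca -0.024 rect 0.5 top z 34.0 err [0.  2.7] [0.  1.4]
block [644.8 -96.2] [644.6 -95.9] [ 59. 103.] pca -0.082 rect 84.7 top z 44.5 err [-1.7  3.4] [-1.9  3.7]
puck [ 647.  -253.4] [ 647.2 -253.2] [60. 62.] pca -0.82 rect 63.1 top z 40.5 err [-3.   3.6] [-2.8  3.8]
tray [448.4   2.9] [452.8   2.4]
bottle [606.2 460.7] [607.9 461.6]
```

View pics/end.png

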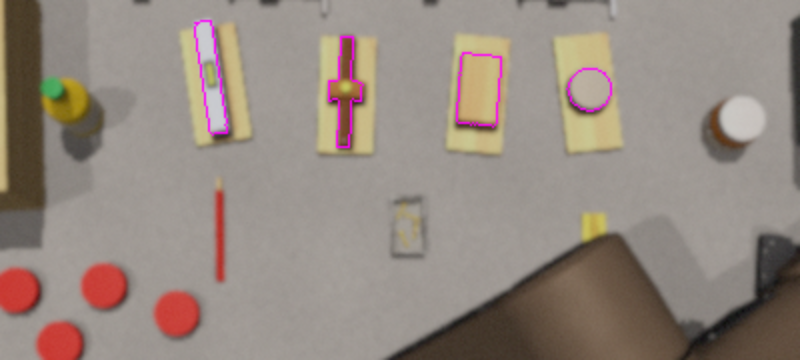

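View pics/ends.png

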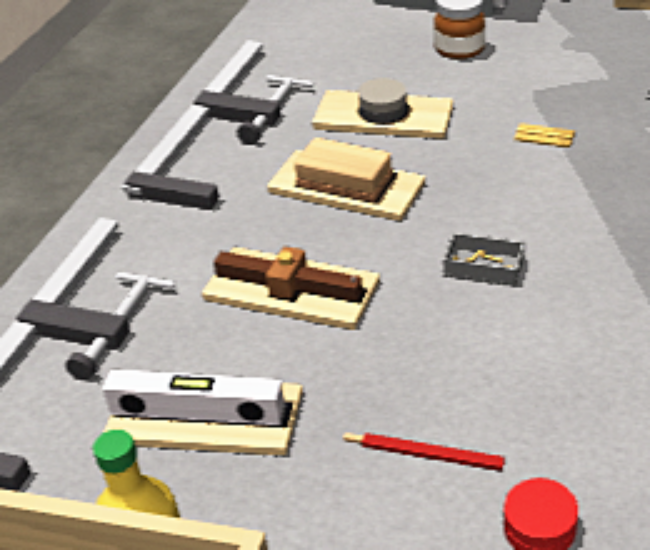

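Both views show all four tools flat on their own boards, within about 5 mm and 0.01 rad. The top heights of the level, block and puck are within about 1.5 mm of what is expected on the boards. The tray and bottle have not moved. Handing in.

```bash
python3 -c "
from cell import env
print(env.job_done())"
```

```text
the job is handed in; nothing more can be done
None
```

All four tools are on their own boards and the job is handed in, at about 38 s of the 109 s allowed. I placed the level, puck, gauge and block in that order. Each was lowered until the wrist force showed it touching the board, then released.

| Tool | Offset from silhouette centre (limit 12 mm) | Angle off silhouette (limit 0.2 rad) |
|---|---|---|
| Level | about 2.5 mm | within 0.01 rad |
| Gauge | about 2.7 mm | within 0.01 rad |
| Block | about 4 mm | within 0.01 rad |
| Puck | about 5 mm | not needed |

- **Heights:** the top heights fit each tool standing flat on its board, and the side view shows all four upright.
- **Bystanders:** the bottle measured the same as at the start. The tray's outline centre also matched, though its mean pixel position read about 2 mm off.
- **Disagreement:** the camera puts the tools 1–5 mm from where the gripper set them down, roughly the camera calibration error.
- **Level grasp:** the fingers closed on the level about 7 mm higher than planned because the lift began early. I measured its underside height in the range image and allowed for that when placing it.

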